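# Check in a returned sensory kit: ear defenders on the bar, dish to the scanner

## Task

A children's sensory kit has come back to the returns desk: hang the red ear defenders by their headband over the bar of the headset stand and let go of them. Then lift the wooden balance dish by one of its dark grips, level, so that the loose blue ball stays in the middle inside the black ring, and when it is up turn it a quarter turn to bring the barcode on its edge squarely in front of the upright scanner's window, level with it and about a hand's width (80 mm) away. Finish while holding the dish there, still and level, and leave the other things alone.

Things in the scene. Friction and masses are not known exactly. Their poses are not given: they have to be found in the camera images.
- ear_defenders: Red child's ear defenders, rigid, about 0.15 kg, 160 (y) x 56 (x) x 150 mm, standing on the two cups, headband up. Origin: middle of the underside between the cups. Headband: half ring in the y-z plane; cups 72 mm high, 74 mm gap between them in y. Top of band: 26 mm wide (x), z 134 to 150 mm, flat for 29 mm in y: pinch it from above across the 26 mm (25 N holds it).
- band_top (a point): Middle of the top of the headband, 150 mm above the foot of the cups. The band's underside is 16 mm lower; fingertips must stay above it where the band lies on the bar.
- headset_stand: Fixed headset stand. Base plate 150 (x) x 100 (y) x 8 mm, origin in the middle of its underside; steel post at x = +62 mm; from its top a level bar 12 mm thick runs towards the stand's -x, its tip at x = -66 mm turned up 12 mm. The ear defenders hang with their x along the stand's x, either way round, a cup each side of the bar.
- bar_mid (a point): Middle of the bar of the headset stand, on its top line, 160 mm above the work surface; straight bar 50 mm to either side of it along the stand's x.
- dish: Round wooden balance dish, about 0.14 kg, 170 mm across. Origin: middle of the underside, z up. Cork floor: shallow cone, 7.5 mm above the underside in the middle, 18 mm at the wall; wall 8 mm thick, 30 mm high. Black ring of 40 mm radius on the floor. Dark grips on the wall at +y and -y; the barcode on the outer face at -x looks along the dish's -x, at the start roughly at the robot.
- grip_left (a point): Middle of the top of the grip at the dish's +y side, 86 mm from the middle. The grip is an upright block 56 mm long (x), 14 mm thick (y), its top 46 mm above the underside. Pinch it from above across the 14 mm, one finger inside the dish, fingertips at least 20 mm above the underside (dish floor); grip hard (about 40 N), as the dish hangs out to one side.
- grip_right (a point): The same for the grip at the dish's -y side.
- label (a point): Middle of the barcode, on the outer face of the dish's edge: 88 mm from the middle along the dish's -x, 21 mm above the underside.
- dish_middle (a point): Where the ball's centre is when it rests in the middle of the dish (22.5 mm above the underside).
- ball_center (a point): Centre of the loose blue ball, 30 mm across, about 20 g, that lies in the middle of the dish. It stays there while the dish is level and moved smoothly; it rolls out if the dish tilts by more than about 8 degrees or is jerked.
- scan_stand: Fixed stand (round black base, 108 mm across) with the white and black hand scanner upright in it, about 160 mm high. Origin: middle of the base's underside. The scanner looks along the stand's own -x; it stands at the robot's right and looks roughly to the left (+y).
- window (a point): Middle of the scanner's dark red window, 134 mm above the desk, 64 mm from the stand's origin along its -x; axes as the stand's. The barcode belongs 80 mm in front of it (along the stand's -x), at the same height, with the dish's -x pointing against the stand's -x.
- date_stamp: Bystander: black date stamp 42x62x98 mm. Leave it.
- ink_pad: Bystander: dark blue ink pad 89x124x16 mm. Leave it.
- member_cards: Bystander: banded stack of turquoise cards 56x87x14 mm, lying in front of the scanner. Leave it.

How it is judged:
On the way, in this order (a step that is already met when the one before it is completed fails the run):
1. the ear defenders hang from their headband over the bar of the headset stand, let go, cups clear of the desk and hardly swinging (contact force between ear_defenders and headset_stand above 0.5 N and height (world z) of ear_defenders above 0.012 m and angle between ear_defenders's own z axis and vertical below 0.4 rad and distance between band_top and bar_mid below 0.07 m and contact force between the fingers and ear_defenders below 0.1 N and linear speed of ear_defenders below 0.05 m/s), for 0.3 s.
2. the dish is lifted clear of the desk, level, the ball in the middle, its barcode not yet turned to the scanner (height (world z) of dish above 0.02 m and angle between dish's own z axis and vertical below 0.12 rad and horizontal distance between ball_center and dish_middle below 0.03 m and contact force between the fingers and dish above 1 N and angle between the x axis of dish and the x axis of scan_stand, either way round above 0.5 rad), for 0.2 s.
At the end, for the whole second after the job is handed in: Ear defenders hang from the bar (band within 70 mm of its middle, off the desk), let go. Dish held 50 mm or more up, still, level within 7 deg, ball within 20 mm of its middle, barcode 50 to 110 mm before the window, within 25 mm sideways and in height, facing it within 12 deg (contact force between ear_defenders and headset_stand above 0.5 N and height (world z) of ear_defenders above 0.012 m and angle between ear_defenders's own z axis and vertical below 0.4 rad and distance between band_top and bar_mid below 0.07 m and contact force between the fingers and ear_defenders below 0.1 N and height (world z) of dish above 0.05 m and contact force between the fingers and dish above 1 N and angle between dish's own z axis and vertical below 0.12 rad and linear speed of dish below 0.03 m/s and angular speed of dish below 0.15 rad/s and horizontal distance between ball_center and dish_middle below 0.02 m and angle between the x axis of dish and the x axis of scan_stand, either way round below 0.22 rad and x of label in the frame of window between -0.11 and -0.05 m and x of dish in the frame of window below -0.12 m and y of label in the frame of window between -0.025 and 0.025 m and z of label in the frame of window between -0.025 and 0.025 m); the arm keeps its last pose, push and grip.
It fails at once if the ball rolls out of the black ring of the dish (horizontal distance between ball_center and dish_middle above 0.04 m).
It fails at once if the dish bumps the scanner or the headset stand or the hung ear defenders (contact force between dish and scan_stand above 1 N or contact force between dish and headset_stand above 1 N or contact force between dish and ear_defenders above 1 N).
It fails at once if a bystander is moved by more than 30 mm (distance of any of date_stamp, ink_pad, member_cards from where it was at the start of the episode above 0.03 m).
It also fails if it takes over 62 s, if anything falls off the work surface, if the arm or the gripper's body presses on something with over 40 N, if the wrist force passes 120 N, or if a joint passes its speed limit or range.

## Robot

A 6-joint arm with a two-finger parallel gripper is mounted at the origin on a cart in front of the work surface, level with it; the furniture and walls round the work are solid. World frame = base frame: x ahead of the robot, y to its left, z up, the work surface at z = 0. Lengths are in m, angles in rad, forces in N, time in s.
With the tool pointing down it reaches from about 0.375 to 0.9 m from the base axis. Payload 3.1 kg.
Tool frame: the origin (TCP) lies between the finger pads; the fingertips stand manip.finger_overhang ahead of it and the grasp point (between the pads) lies 5 mm behind it (manip.finger_overhang is the distance from the TCP to the fingertips, in m); z points along the fingers, y is the line along which they close (so a half turn about z gives the same grasp; the last joint's range is limited). The gripper opens to 85 mm and grips with 20 to 120 N. Pads are 22 mm wide; open, the fingers measure 114 mm over their backs; the gripper's body (76 mm by 85 mm) begins 54 mm behind the grasp point. The pads swing forward as they close: fully open they stand 13 mm farther back than shut.
Start: joints at [1.153, 0.527, 1.433, -0, 1.181, -0.178], TCP at [0.148, 0.607, 0.245] pointing down, gripper open.
Joint ranges: [-3.08, 3.08], [-0.75, 2.2], [0.22, 2.44], [-1.43, 4.57], [0, 2.65], [-2.85, 2.85]. Speed limits (rad/s): [2.79, 2.79, 3.14, 3.14, 3.14, 3.14].

## Interface

Orientations are given as a unit quaternion [x, y, z, w].
In Python, from station import manip gives the robot as it stands.
- The arm moves only by the tool drive_tool, never from a script. Its argument "plan" is a list of rows, each a list of 7 numbers: the shift along the tool's x, y, z in m, then the turn, a rotation vector about the tool's x, y, z in degrees, then the opening, from -1 (shut) to 1 (fully open). In form: [[x, y, z, wx, wy, wz, gripper], ...]. A call has 1 to 10 rows; each row shifts and turns the commanded pose from where the row before left it, along the tool's axes as they then stand; what a row does not reach is not made up. A row lasts 1/10 s, in which the tool goes at most 50 mm and 8.59 degrees, less where a joint would pass 70% of its speed; a pose out of reach is approached as far as the arm can. A call is refused whole if a number of a shift passes 0.05 or a number of a turn 8.59, either way. A call with a gripper value outside its range is refused whole. The fingers move at their own pace and stop on an object; "newtons" is the grip in N (left out, the last holds). Time passes only in rows, so rows that do not move let the fingers close. It gives the time, the measured TCP pose, the force, the opening and the grip force at its end, in the units of the state.
- manip.sense(): the state, without advancing time (a new reading comes with each control period).
- manip.snapshot(name): name is "scene" or "top"; returns a dict with "image" (384x512x3 uint8, red, green, blue), "z_map" (384x512 float32, m along the optical axis (not along the pixel's ray), 0 where there is no reading), "fov_y" (degrees; the focal length in pixels is half the picture's height over the tangent of half this angle, whatever the lens; pixels are square), "cx", "cy" (the principal point, pixels), "extrinsics" (4x4, takes a point from camera to world coordinates). Camera axes: x right, y up, looking along -z (the intrinsics and any distortion apply to the point x, -y, -z); pixel columns grow to the right and rows downward; lengths in m; the calibration is good to about 2 mm. A picture is of the moment at which its call begins.
- manip.sign_off(): hands the job in; it is judged then, once.
The state is a dict: "t": time; "q": joint angles; "qd": joint speeds; "tau": joint torques, N m; "tcp_pos": TCP position; "tool_rot": TCP orientation; "force": force on the tool from outside, world axes, zero at the start; "ft_torque": the same for the moment, N m; "finger_gap": opening from 0.0 (shut) to 1.0 (fully open); "gripper_force": force on a finger pad.
Only numpy, scipy, OpenCV 4.12 (cv2) and the standard library are available. Lean on these libraries where they do the work, as an engineer would, in place of code of your own. Each camera call takes 0.05 s, during which the arm holds its last target. There are 200 camera calls.

## Working session

There is one attempt and no reset: what is moved stays moved. The work goes in short steps, Python scripts to look and compute and a tool call to move; the robot and the scene stay as the last step left them, time stands still between calls to the robot, and variables do not carry over. Pictures are saved under pics/ and viewed, at most 10 in all, crops included, and the job is handed in when it is done.

Besides the shell and the picture viewer there is one more tool, called in YAML: its name, and indented under it one key for each argument. drive_tool: Moves the arm, as the interface text tells. Its arguments: {"type":"object","properties":{"plan":{"type":"array"},"newtons":{"type":"number"}},"required":["plan"]}

```bash
ls; mkdir -p pics; cat > h.py <<'E'
import numpy as np, cv2
from station import manip
def snap(n):
    s=manip.snapshot(n); im=s["image"]; z=s["z_map"]
    f=im.shape[0]/2/np.tan(np.radians(s["fov_y"])/2)
    v,u=np.mgrid[:im.shape[0],:im.shape[1]]
    P=np.stack([(u-s["cx"])/f*z,-(v-s["cy"])/f*z,-z],-1)
    W=P@s["extrinsics"][:3,:3].T+s["extrinsics"][:3,3]
    W[z<=0]=np.nan
    return s,im,W
E
python3 - <<'E'
from h import *
st=manip.sense(); print({k:np.round(v,3) for k,v in st.items()}, manip.finger_overhang)
for n in("scene","top"):
    s,im,W=snap(n); cv2.imwrite(f"pics/{n}1.png",im[...,::-1]); np.savez(f"{n}1.npz",im=im,W=W)
    print(n,{k:v for k,v in s.items() if k not in("image","z_map")})
E
```

```text
pics
{'t': np.float64(0.0), 'q': array([ 1.152,  0.528,  1.434,  0.   ,  1.181, -0.178]), 'qd': array([ 0.002,  0.001,  0.001, -0.001,  0.001,  0.   ]), 'tau': array([-1.0000e-03, -4.4237e+01, -1.7802e+01, -0.0000e+00,  9.0000e-03,
       -0.0000e+00]), 'tcp_pos': array([0.148, 0.606, 0.244]), 'tool_rot': array([ 0.12 ,  0.993, -0.001, -0.   ]), 'force': array([ 0.545, -0.133,  0.067]), 'ft_torque': array([ 0.057,  0.015, -0.057]), 'gripper_force': np.float64(0.0), 'finger_gap': np.float64(1.001)} 0.014
scene {'fov_y': 56.645395849362224, 'cx': 251.3218195698808, 'cy': 189.30185155877143, 'extrinsics': array([[ 0.7431834 ,  0.43873968, -0.5051593 , -0.01804284],
       [-0.66884382,  0.46676318, -0.57860183, -0.72635766],
       [-0.01806582,  0.76787996,  0.64033897,  0.87418466],
       [ 0.        ,  0.        ,  0.        ,  1.        ]])}
top {'fov_y': 47.01951304940769, 'cx': 254.21054129604136, 'cy': 186.83831811650734, 'extrinsics': array([[ 0.00845349,  0.99286405, -0.11895175,  0.42186563],
       [-0.99995891,  0.00800402, -0.00425581, -0.04257031],
       [-0.00327335,  0.11898284,  0.99289091,  1.41552912],
       [ 0.        ,  0.        ,  0.        ,  1.        ]])}
```

View pics/scene1.png

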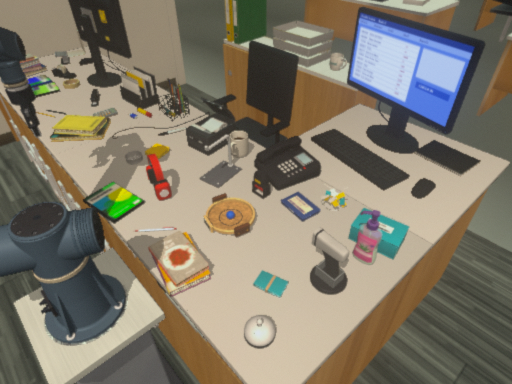

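View pics/top1.png

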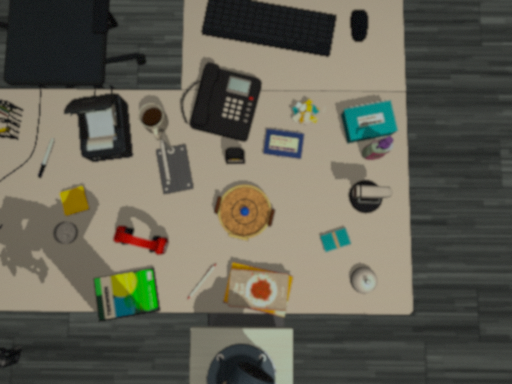

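The scene view shows the red ear defenders near (158,178), the headset stand near (225,165), the dish near (230,215) and the scanner near (330,260). In the top view they are at (141,240), (172,165), (245,210) and (368,195).

Next I'll measure them from the depth maps of both views.

```bash
python3 - <<'E'
from h import *
def load(n): d=np.load(n+"1.npz"); return d["im"].astype(int),d["W"]
box={"ear":dict(scene=(140,140,180,205),top=(105,220,175,260)),
"stand":dict(scene=(195,125,250,190),top=(150,115,200,198)),
"dish":dict(scene=(195,185,265,245),top=(210,175,280,245)),
"scan":dict(scene=(300,225,355,300),top=(340,170,400,220))}
for n in("top","scene"):
    im,W=load(n)
    print(n,"desk z",np.nanmedian(W[250:270,215:225,2]) if n=="top" else np.nanmedian(W[245:255,225:240,2]))
    R,G,B=im[...,0],im[...,1],im[...,2]
    def sub(k):
        a,b,c,d=box[k][n]; return im[b:d,a:c].reshape(-1,3),W[b:d,a:c].reshape(-1,3)
    c,w=sub("ear"); m=(c[:,0]>110)&(c[:,1]<60)&(c[:,2]<60); w=w[m]; 
    print("ear",m.sum(),"zmax",np.nanmax(w[:,2]))
    t=w[w[:,2]>.13]; print(" top band",len(t),t.mean(0).round(4),t.min(0).round(3),t.max(0).round(3))
    (x,y),sz,a=cv2.minAreaRect(w[w[:,2]>.02][:,:2].astype(np.float32)); print(" rect",x,y,sz,a)
    c,w=sub("stand"); t=w[(w[:,2]>.13)&(w[:,2]<.2)]
    print("bar",len(t),t.mean(0).round(4),t.min(0).round(3),t.max(0).round(3))
    for p in t[np.argsort(t[:,0])][::max(1,len(t)//25)]: print("   ",p.round(3))
    t=w[(w[:,2]>.003)&(w[:,2]<.015)]; r=cv2.minAreaRect(t[:,:2].astype(np.float32)); print(" base",len(t),r, np.median(t[:,2]))
    c,w=sub("dish"); t=w[(w[:,2]>.025)&(w[:,2]<.06)]; print("dish",len(t),t.min(0).round(3),t.max(0).round(3))
    g=w[(w[:,2]>.038)&(w[:,2]<.06)]
    y0=np.nanmedian(w[w[:,2]>.02][:,1]); 
    for q in(g[g[:,1]>y0+.05],g[g[:,1]<y0-.05]): print(" grip",len(q),q.mean(0).round(4),cv2.minAreaRect(q[:,:2].astype(np.float32)))
    m=(c[:,2]>c[:,0]+30); print(" ball",m.sum(),w[m].mean(0).round(4),w[m].max(0).round(3))
    c,w=sub("scan"); t=w[(w[:,2]>.1)]; r=cv2.minAreaRect(t[:,:2].astype(np.float32)); print("scanhead",len(t),t.mean(0).round(3),r,t[:,2].max())
    t=w[(w[:,2]>.003)&(w[:,2]<.03)]; print(" base",len(t),cv2.minEnclosingCircle(t[:,:2].astype(np.float32)))
    big=cv2.resize(im.astype(np.uint8)[...,::-1],None,fx=4,fy=4,interpolation=cv2.INTER_CUBIC)
    a=[big[box[k][n][1]*4:box[k][n][3]*4,box[k][n][0]*4:box[k][n][2]*4] for k in box]
    a=[cv2.copyMakeBorder(x,0,340-x.shape[0] if x.shape[0]<340 else 0,0,0,0) [:340] for x in a]
    cv2.imwrite(f"pics/{n}_a.png",np.vstack([np.hstack(a[:2]+[np.zeros((340,max(0,800-a[0].shape[1]-a[1].shape[1]),3),np.uint8)])[:,:800],np.hstack(a[2:]+[np.zeros((340,max(0,800-a[2].shape[1]-a[3].shape[1]),3),np.uint8)])[:,:800]])[:600])
E
```

```text
top desk z 0.0016945733462276902
ear 431 zmax 0.15506723076222295
 top band 243 [0.419  0.3112 0.1454] [0.398 0.266 0.13 ] [0.441 0.361 0.155]
 rect 0.41215184330940247 0.3109298646450043 (0.15378127992153168, 0.04657124727964401) 80.93537902832031
bar 195 [0.6467 0.221  0.16  ] [0.579 0.204 0.132] [0.713 0.238 0.177]
    [0.579 0.204 0.177]
    [0.584 0.204 0.166]
    [0.589 0.211 0.17 ]
    [0.596 0.213 0.162]
    [0.599 0.217 0.157]
    [0.604 0.216 0.162]
    [0.61  0.216 0.162]
    [0.613 0.22  0.159]
    [0.619 0.22  0.161]
    [0.625 0.218 0.16 ]
    [0.628 0.213 0.156]
    [0.633 0.217 0.164]
    [0.637 0.215 0.159]
    [0.643 0.215 0.159]
    [0.648 0.223 0.163]
    [0.651 0.224 0.159]
    [0.657 0.221 0.161]
    [0.662 0.226 0.166]
    [0.665 0.224 0.162]
    [0.671 0.221 0.162]
    [0.677 0.224 0.163]
    [0.681 0.228 0.158]
    [0.687 0.234 0.159]
    [0.692 0.231 0.162]
    [0.696 0.226 0.159]
    [0.701 0.228 0.163]
    [0.705 0.232 0.158]
    [0.708 0.23  0.155]
 base 1753 ((0.6910480856895447, 0.22359895706176758), (0.2722697854042053, 0.16075046360492706), 1.41270256
[... 1643 characters left out ...]
04603577, 0.22839824855327606), 56.01436233520508) 0.005777646968732508
dish 522 [ 0.418 -0.103  0.025] [0.677 0.087 0.06 ]
 grip 46 [0.5281 0.0752 0.0422] ((0.5293045043945312, 0.07517628371715546), (0.01615746319293976, 0.05436716973781586), 81.60942840576172)
 grip 55 [ 0.4894 -0.0921  0.0426] ((0.4905608594417572, -0.09059147536754608), (0.016965676099061966, 0.053321078419685364), 73.70227813720703)
 ball 44 [ 0.5055 -0.0122  0.0293] [0.518 0.004 0.038]
scanhead 720 [ 0.554 -0.384  0.142] ((0.5620477795600891, -0.38256555795669556), (0.1063324436545372, 0.03572435304522514), 89.49771881103516) 0.16070299055128556
 base 602 ((0.6257380843162537, -0.3755614161491394), 0.12008636444807053)
```

```bash
python3 - <<'E'
from h import *
from scipy.optimize import least_squares
def load(n): d=np.load(n+"1.npz"); return d["im"].astype(int),d["W"]
def pca(t):
    c=np.median(t,0); u,s,v=np.linalg.svd(t-t.mean(0)); d=v[0]*np.sign(v[0][np.argmax(abs(v[0]))]); return t.mean(0).round(4),np.degrees(np.arctan2(d[1],d[0])).round(1)
for n,dz in(("top",.0017),("scene",-.002)):
    im,W=load(n); W=W.copy(); W[...,2]-=dz
    w=W.reshape(-1,3); x,y,z=w.T; c=im.reshape(-1,3)
    R=lambda a,b,e,f,g,h:(x>a)&(x<b)&(y>e)&(y<f)&(z>g)&(z<h)
    red=(c[:,0]>90)&(c[:,1]<70)&(c[:,2]<70)
    for lo in(.132,.142):
        t=w[R(.36,.47,.2,.42,lo,.16)&red]; print(n,"band",len(t),pca(t[:,:2]),cv2.minAreaRect(t[:,:2].astype(np.float32)))
    t=w[R(.36,.47,.2,.42,.02,.16)]; r=cv2.minAreaRect(t[:,:2].astype(np.float32)); print(" ear all",len(t),r)
    t=w[R(.36,.47,.2,.42,.06,.16)]; print(" ear upper pca",pca(t[:,:2]))
    t=w[R(.585,.70,.19,.25,.145,.17)]; print(" bar",pca(t[:,:2]))
    t=w[R(.55,.73,.15,.30,.004,.013)]; cc=c[R(.55,.73,.15,.30,.004,.013)]; m=(cc.max(1)<150); print(" base",m.sum(),cv2.minAreaRect(t[m][:,:2].astype(np.float32)))
    t=w[R(.5,.9,.1,.4,.02,.3)&~R(.56,.73,.19,.25,.0,.2)]; print(" near stand:",len(t),t.min(0).round(3),t.max(0).round(3))
    # dish rim circle
    t=w[R(.4,.62,-.12,.1,.025,.036)]; f=least_squares(lambda p:np.hypot(t[:,0]-p[0],t[:,1]-p[1])-.081,[.51,-.007],loss="soft_l1",f_scale=.003); print(" rim",f.x.round(4))
    b=R(.45,.57,-.07,.06,.02,.05)&(c[:,2]>c[:,0]+20); f=least_squares(lambda p:np.linalg.norm(w[b]-p,axis=1)-.015,[.51,-.007,.022]); print(" ball",f.x.round(4))
    # scanner
    for lo in(.1,.125,.14): 
        t=w[R(.5,.62,-.5,-.3,lo,.18)]; print(" head",lo,len(t),pca(t[:,:2]),t.min(0).round(3),t.max(0).round(3),np.degrees(0),cv2.minAreaRect(t[:,:2].astype(np.float32)))
    k=R(.45,.68,-.52,-.28,.006,.03); t=w[k]; f=least_squares(lambda p:np.maximum(np.hypot(t[:,0]-p[0],t[:,1]-p[1])-.054,0),[.56,-.4]); print(" scbase",len(t),f.x.round(4),t.min(0).round(3),t.max(0).round(3))
im,W=load("scene")
a=cv2.resize(im[130:310,140:380].astype(np.uint8)[...,::-1],(800,600),interpolation=cv2.INTER_CUBIC); cv2.imwrite("pics/c1.png",a)
E
```

```text
top band 253 (array([0.4192, 0.3105]), np.float64(73.7)) ((0.41928139328956604, 0.3114139437675476), (0.09268604964017868, 0.026054902002215385), 73.36183166503906)
top band 175 (array([0.4199, 0.3134]), np.float64(74.2)) ((0.4191868305206299, 0.31109753251075745), (0.06777424365282059, 0.026054902002215385), 73.36183166503906)
 ear all 776 ((0.4204145669937134, 0.3108220100402832), (0.16012078523635864, 0.05521545559167862), 74.57054901123047)
 ear upper pca (array([0.4186, 0.3003]), np.float64(73.0))
 bar (array([0.644 , 0.2205]), np.float64(12.0))
 base 1027 ((0.6480169892311096, 0.22175151109695435), (0.15170691907405853, 0.10324124991893768), 11.472187042236328)
 near stand: 2567 [0.678 0.1   0.02 ] [0.9   0.4   0.201]
 rim [ 0.5117 -0.0065]
 ball [ 0.5127 -0.0055  0.0216]
 head 0.1 471 (array([ 0.5633, -0.3744]), np.float64(89.0)) [ 0.548 -0.433  0.104] [ 0.583 -0.328  0.165] 0.0 ((0.5647251009941101, -0.38068896532058716), (0.10403218120336533, 0.03480536863207817), 88.8929443359375)
 head 0.125 441 (array([ 0.5632, -0.3771]), np.float64(89.4)) [ 0.548 -0.433  0.125] [ 0.583 -
[... 1234 characters left out ...]
, -0.3839]), np.float64(90.7)) [ 0.544 -0.436  0.1  ] [ 0.58  -0.329  0.163] 0.0 ((0.5620477795600891, -0.38256555795669556), (0.1063324436545372, 0.03572435304522514), 89.49771881103516)
 head 0.125 619 (array([ 0.5554, -0.3839]), np.float64(90.5)) [ 0.544 -0.436  0.125] [ 0.58  -0.329  0.163] 0.0 ((0.5620477795600891, -0.38256555795669556), (0.1063324436545372, 0.03572435304522514), 89.49771881103516)
 head 0.14 472 (array([ 0.5574, -0.3824]), np.float64(89.9)) [ 0.544 -0.435  0.14 ] [ 0.58  -0.329  0.163] 0.0 ((0.5612691044807434, -0.3824019730091095), (0.10553860664367676, 0.03506135940551758), 87.90290832519531)
 scbase 565 [ 0.5405 -0.3835] [ 0.45  -0.507  0.006] [ 0.68  -0.289  0.03 ]
```

View pics/c1.png

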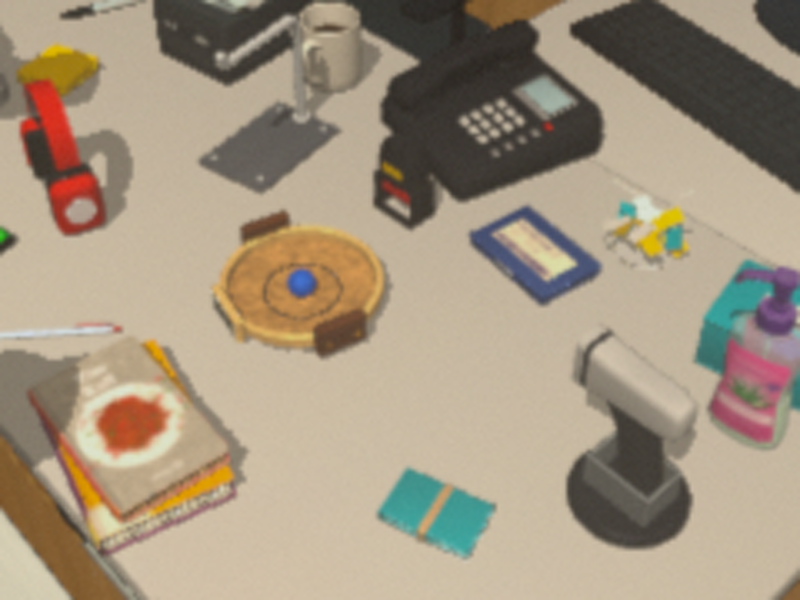

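The crop shows the ear defenders at (65,160) and the stand at (270,130). The ball is centred in the dish at (300,283), the barcode faces the robot at (230,315), and the scanner head points left with its window near (590,355). I have poses for everything now. Next is a small helper that turns world targets into tool rows.

```bash
cat >> h.py <<'E'
from scipy.spatial.transform import Rotation as Ro
def th(): # closing axis heading, deg
    y=Ro.from_quat(manip.sense()["tool_rot"]).as_matrix()[:,1]; return np.degrees(np.arctan2(y[1],y[0]))
def rows(p1,t1,n,g,p0=None,t0=None):
    """n equal world steps from the pose now to p1, heading t1 (tool down), as tool rows"""
    p0=manip.sense()["tcp_pos"] if p0 is None else p0; t0=th() if t0 is None else t0
    dt=(t1-t0+180)%360-180; d=(np.array(p1)-p0)/n
    for i in range(n):
        a=np.radians(t0+dt*i/n); x=np.array([-np.sin(a),np.cos(a),0]); y=np.array([np.cos(a),np.sin(a),0])
        print([round(float(d@x),4),round(float(d@y),4),round(float(-d[2]),4),0,0,round(-dt/n,2),g],end=", " if (i+1)%10 else "\n")
    print()
E
python3 -c "
from h import *
rows([.418,.3105,.2],-15.5,14,1)"
```

```text
[-0.0237, -0.016, 0.0032, 0, 0, np.float64(6.55), 1], [-0.0254, -0.0131, 0.0032, 0, 0, np.float64(6.55), 1], [-0.0267, -0.0102, 0.0032, 0, 0, np.float64(6.55), 1], [-0.0277, -0.007, 0.0032, 0, 0, np.float64(6.55), 1], [-0.0284, -0.0038, 0.0032, 0, 0, np.float64(6.55), 1], [-0.0286, -0.0006, 0.0032, 0, 0, np.float64(6.55), 1], [-0.0285, 0.0027, 0.0032, 0, 0, np.float64(6.55), 1], [-0.028, 0.0059, 0.0032, 0, 0, np.float64(6.55), 1], [-0.0271, 0.0091, 0.0032, 0, 0, np.float64(6.55), 1], [-0.0259, 0.0121, 0.0032, 0, 0, np.float64(6.55), 1]
[-0.0244, 0.015, 0.0032, 0, 0, np.float64(6.55), 1], [-0.0225, 0.0177, 0.0032, 0, 0, np.float64(6.55), 1], [-0.0203, 0.0201, 0.0032, 0, 0, np.float64(6.55), 1], [-0.0179, 0.0223, 0.0032, 0, 0, np.float64(6.55), 1],
```

drive_tool:
  plan:
    - [-0.024,-0.016,0.003,0,0,6.5,1]
    - [-0.025,-0.013,0.003,0,0,6.5,1]
    - [-0.027,-0.01,0.003,0,0,6.5,1]
    - [-0.028,-0.007,0.003,0,0,6.5,1]
    - [-0.028,-0.004,0.003,0,0,6.5,1]
    - [-0.029,0,0.003,0,0,6.5,1]
    - [-0.028,0.003,0.003,0,0,6.5,1]
    - [-0.028,0.006,0.003,0,0,6.5,1]
    - [-0.027,0.009,0.003,0,0,6.5,1]
    - [-0.026,0.012,0.003,0,0,6.5,1]

```text
t: 1.1
tcp_pos: [0.343, 0.3963, 0.2149]
tool_rot: [0.636, 0.772, -0.0, -0.0]
force: [-0.3, -0.4, -0.3]
finger_gap: 1.001
gripper_force: 0.0
```

drive_tool:
  plan:
    - [-0.024,0.015,0.003,0,0,6.5,1]
    - [-0.022,0.018,0.003,0,0,6.5,1]
    - [-0.02,0.02,0.003,0,0,6.5,1]
    - [-0.018,0.022,0.003,0,0,6.5,1]
    - [0,0,0,0,0,0,1]
    - [0,0,0,0,0,0,1]

```text
t: 1.7
tcp_pos: [0.4202, 0.3143, 0.2029]
tool_rot: [0.792, 0.61, -0.001, -0.0]
force: [0.1, 0.1, 0.6]
finger_gap: 1.001
gripper_force: 0.0
```

```bash
python3 -c "
from h import *
print(manip.sense()['tcp_pos'],th())
rows([.418,.3105,.15],-15.5,1,1)"
```

```text
[0.42017987 0.31433837 0.20294458] -14.766961596758271
[-0.0043, -0.0011, 0.0529, 0, 0, np.float64(0.73), 1],
```

drive_tool:
  plan:
    - [-0.0045,-0.001,0.013,0,0,0.7,1]
    - [0,0,0.02,0,0,0,1]
    - [0,0,0.014,0,0,0,1]
    - [0,0,0.006,0,0,0,1]
    - [0,0,0,0,0,0,1]
    - [0,0,0,0,0,0,-1]
    - [0,0,0,0,0,0,-1]
    - [0,0,0,0,0,0,-1]
    - [0,0,0,0,0,0,-1]
    - [0,0,0,0,0,0,-1]
  newtons: 30

```text
t: 2.7
tcp_pos: [0.4184, 0.3108, 0.1509]
tool_rot: [0.796, 0.606, 0.0, 0.0]
force: [-0.3, -0.2, 3.0]
finger_gap: 0.291
gripper_force: 30.5
```

drive_tool:
  plan:
    - [0,0,0,0,0,0,-1]
    - [0,0,0,0,0,0,-1]
    - [0,0,0,0,0,0,-1]

```text
t: 3.0
tcp_pos: [0.4184, 0.3108, 0.1509]
tool_rot: [0.796, 0.606, 0.0, 0.0]
force: [-1.5, 0.3, 6.4]
finger_gap: 0.291
gripper_force: 30.7
```

drive_tool:
  plan:
    - [0,0,-0.01,0,0,0,-1]
    - [0,0,-0.02,0,0,0,-1]
    - [0,0,-0.035,0,0,0,-1]
    - [0,0,-0.04,0,0,0,-1]
    - [0,0,-0.04,0,0,0,-1]
    - [0,0,-0.03,0,0,0,-1]
    - [0,0,-0.02,0,0,0,-1]
    - [0,0,-0.01,0,0,0,-1]
    - [0,0,0,0,0,0,-1]

```text
t: 3.9
tcp_pos: [0.4185, 0.3107, 0.3564]
tool_rot: [0.796, 0.606, 0.001, 0.0]
force: [-0.4, 0.5, -1.5]
finger_gap: 0.291
gripper_force: 30.0
```

```bash
python3 - <<'E'
from h import *
st=manip.sense(); print(st['tcp_pos'],th(),st['finger_gap'],st['force'])
for n,dz in(("top",.0017),("scene",-.002)):
    s,im,W=snap(n); c=im.reshape(-1,3).astype(int); w=W.reshape(-1,3)
    m=(c[:,0]>90)&(c[:,1]<70)&(c[:,2]<70)&(abs(w[:,0]-.42)<.09)&(abs(w[:,1]-.31)<.13)&(w[:,2]>.15)
    print(n,w[m].min(0).round(3),w[m].max(0).round(3))
    if n=="scene": cv2.imwrite("pics/s2.png",cv2.resize(im[50:250,60:300][...,::-1],(720,600)))
rows([.651,.2215,.349],11.7,10,-1)
E
```

```text
[0.41851488 0.3107214  0.35636212] -15.441054133864908 0.2911025468483099 [-0.41083233  0.54355558 -1.51078975]
top [0.378 0.231 0.236] [0.428 0.313 0.364]
scene [0.372 0.228 0.208] [0.433 0.38  0.354]
[-0.0023, 0.0249, 0.0005, 0, 0, np.float64(-2.71), -1], [-0.0035, 0.0247, 0.0005, 0, 0, np.float64(-2.71), -1], [-0.0047, 0.0245, 0.0005, 0, 0, np.float64(-2.71), -1], [-0.0058, 0.0243, 0.0005, 0, 0, np.float64(-2.71), -1], [-0.007, 0.024, 0.0005, 0, 0, np.float64(-2.71), -1], [-0.0081, 0.0236, 0.0005, 0, 0, np.float64(-2.71), -1], [-0.0092, 0.0232, 0.0005, 0, 0, np.float64(-2.71), -1], [-0.0103, 0.0228, 0.0005, 0, 0, np.float64(-2.71), -1], [-0.0114, 0.0222, 0.0005, 0, 0, np.float64(-2.71), -1], [-0.0124, 0.0217, 0.0005, 0, 0, np.float64(-2.71), -1]
```

View pics/s2.png

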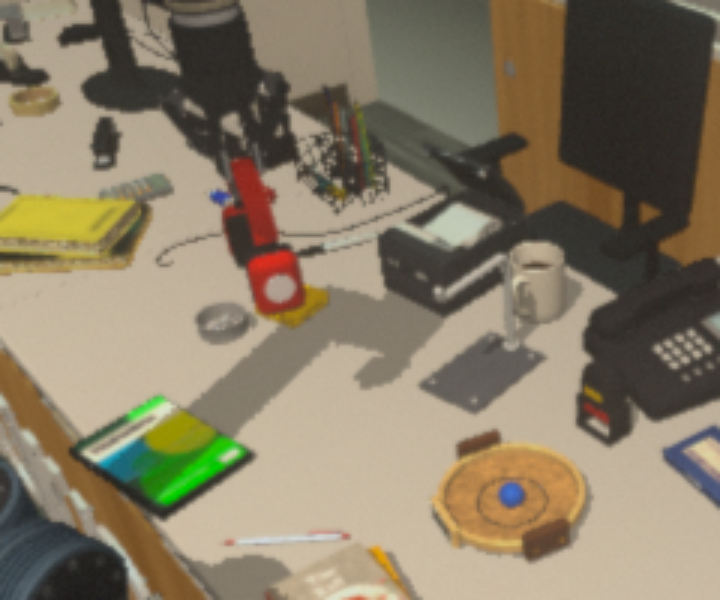

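The ear defenders are held upright, seen at about (260,240) in the crop, and their cups are above the bar height. Before lowering I'll check the mug's clearance at the stand.

drive_tool:
  plan:
    - [-0.002,0.012,0,0,0,-2.7,-1]
    - [-0.003,0.024,0.0005,0,0,-2.7,-1]
    - [-0.0045,0.0245,0.0005,0,0,-2.7,-1]
    - [-0.006,0.0245,0.0005,0,0,-2.7,-1]
    - [-0.007,0.024,0.0005,0,0,-2.7,-1]
    - [-0.008,0.0235,0.0005,0,0,-2.7,-1]
    - [-0.009,0.023,0.0005,0,0,-2.7,-1]
    - [-0.0105,0.023,0.0005,0,0,-2.7,-1]
    - [-0.0115,0.022,0.0005,0,0,-2.7,-1]
    - [-0.0125,0.0215,0.0005,0,0,-2.7,-1]

```text
t: 5.0
tcp_pos: [0.6385, 0.2252, 0.3478]
tool_rot: [0.632, 0.775, -0.002, -0.002]
force: [0.1, 0.4, -1.5]
finger_gap: 0.294
gripper_force: 30.0
```

drive_tool:
  plan:
    - [0,0.009,0,0,0,0,-1]
    - [0,0,0,0,0,0,-1]
    - [0,0,0,0,0,0,-1]
    - [0,0,0,0,0,0,-1]

```text
t: 5.4
tcp_pos: [0.6459, 0.2284, 0.3505]
tool_rot: [0.632, 0.775, -0.001, -0.001]
force: [0.0, 0.1, -1.8]
finger_gap: 0.295
gripper_force: 30.0
```

```bash
python3 - <<'E'
from h import *
print(manip.sense()['tcp_pos'],th(),manip.sense()['force'])
rows([.648,.221,.349],11.7,1,-1)
rows([.648,.221,.18],11.7,1,-1)
a=np.radians(11.7); ex=np.array([np.cos(a),np.sin(a)]); ey=np.array([-np.sin(a),np.cos(a)])
for n in("top","scene"):
    d=np.load(n+"1.npz")["W"].reshape(-1,3); q=d[:,:2]-[.648,.221]; u=q@ex; v=q@ey
    m=(abs(u)<.06)&(abs(v)<.12)&(d[:,2]>.02)&(abs(v)>.025); print(n,m.sum(), np.c_[u,v,d[:,2]][m][:12].round(3))
E
```

```text
[0.64589923 0.22843975 0.3504944 ] 11.604812304569695 [ 0.0397032   0.06884748 -1.810132  ]
[-0.0077, 0.0006, 0.0015, 0, 0, np.float64(-0.1), -1], 
[-0.0077, 0.0006, 0.1705, 0, 0, np.float64(-0.1), -1], 
top 0 []
scene 0 []
```

drive_tool:
  plan:
    - [-0.0075,0.0005,0.01,0,0,0,-1]
    - [0,0,0.025,0,0,0,-1]
    - [0,0,0.03,0,0,0,-1]
    - [0,0,0.03,0,0,0,-1]
    - [0,0,0.03,0,0,0,-1]
    - [0,0,0.022,0,0,0,-1]
    - [0,0,0.012,0,0,0,-1]
    - [0,0,0.005,0,0,0,-1]
    - [0,0,0,0,0,0,-1]
    - [0,0,0,0,0,0,-1]

```text
t: 6.4
tcp_pos: [0.6501, 0.2206, 0.1882]
tool_rot: [0.632, 0.775, 0.001, 0.001]
force: [0.2, 1.3, -1.3]
finger_gap: 0.291
gripper_force: 30.0
```

drive_tool:
  plan:
    - [0,0,0.003,0,0,0,-1]
    - [0,0,0.002,0,0,0,-1]
    - [0,0,0,0,0,0,-1]

```text
t: 6.7
tcp_pos: [0.6492, 0.2204, 0.182]
tool_rot: [0.632, 0.775, 0.0, 0.0]
force: [0.3, 0.7, -1.3]
finger_gap: 0.293
gripper_force: 30.0
```

```bash
python3 - <<'E'
from h import *
print(manip.sense()['tcp_pos'],th(),manip.sense()['force'])
s,im,W=snap("scene"); cv2.imwrite("pics/s3.png",cv2.resize(im[60:210,150:300][...,::-1],(600,600)))
E
```

```text
[0.64915866 0.22044771 0.18196431] 11.562519201745861 [ 0.28548146  0.73169704 -1.26039313]
```

View pics/s3.png

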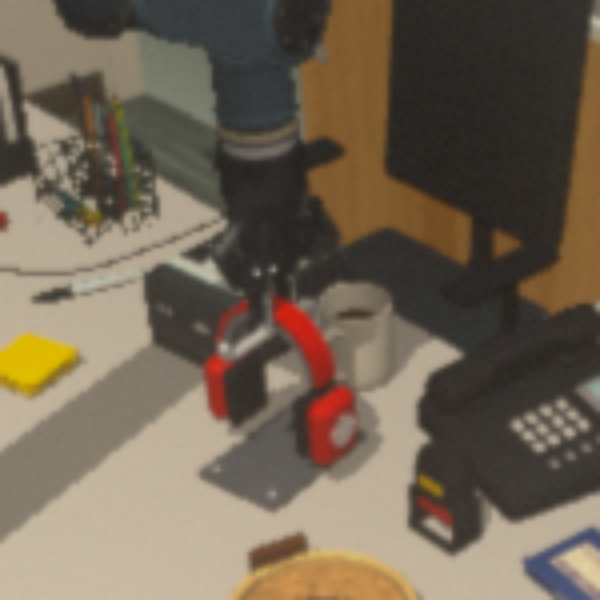

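The ear defenders straddle the bar with a cup on each side, and the band is at about (275,305) right above the bar. I'll lower the last few millimetres until they touch.

drive_tool:
  plan:
    - [0,0,0.002,0,0,0,-1]
    - [0,0,0.002,0,0,0,-1]
    - [0,0,0,0,0,0,-1]
    - [0,0,0,0,0,0,-1]

```text
t: 7.15
tcp_pos: [0.6491, 0.2204, 0.1776]
tool_rot: [0.632, 0.775, -0.0, -0.0]
force: [0.8, -0.4, -1.2]
finger_gap: 0.296
gripper_force: 30.0
```

drive_tool:
  plan:
    - [0,0,0.001,0,0,0,-1]
    - [0,0,0,0,0,0,-1]
    - [0,0,0,0,0,0,-1]

```text
t: 7.45
tcp_pos: [0.6494, 0.2205, 0.1769]
tool_rot: [0.632, 0.775, 0.0, 0.0]
force: [-0.4, 0.6, -0.6]
finger_gap: 0.297
gripper_force: 30.1
```

drive_tool:
  plan:
    - [0,0,0.001,0,0,0,-1]
    - [0,0,0,0,0,0,-0.3]
    - [0,0,0,0,0,0,-0.1]
    - [0,0,0,0,0,0,0.1]
    - [0,0,0,0,0,0,0.1]
    - [0,0,-0.005,0,0,0,0.1]
    - [0,0,-0.01,0,0,0,0.1]
    - [0,0,-0.02,0,0,0,0.1]
    - [0,0,-0.03,0,0,0,0.1]
    - [0,0,-0.03,0,0,0,0.1]

```text
t: 8.45
tcp_pos: [0.6491, 0.2205, 0.2723]
tool_rot: [0.632, 0.775, -0.0, -0.0]
force: [0.8, 0.3, 1.3]
finger_gap: 0.55
gripper_force: 0.0
```

```bash
python3 - <<'E'
from h import *
st=manip.sense(); print(st['tcp_pos'],th(),st['force'],st['finger_gap'])
s,im,W=snap("scene"); cv2.imwrite("pics/s4.png",cv2.resize(im[60:210,150:300][...,::-1],(500,500)))
w=W.reshape(-1,3);c=im.reshape(-1,3).astype(int)
m=(c[:,0]>90)&(c[:,1]<70)&(c[:,2]<70)&(abs(w[:,0]-.65)<.09)&(abs(w[:,1]-.22)<.13); print(w[m].min(0),w[m].max(0),w[m&(w[:,2]>.16)].mean(0))
rows([.5303,.0765,.24],-102.9,16,1)
E
```

```text
[0.64914122 0.22046412 0.27233984] 11.558662943330004 [0.82083762 0.27746105 1.32592023] 0.5502391083013259
[0.58702252 0.1395519  0.00748106] [0.68284987 0.29444658 0.17580856] [0.64628704 0.21225139 0.16881577]
[-0.0073, -0.0093, 0.0024, 0, 0, np.float64(7.15), 1], [-0.0084, -0.0083, 0.0024, 0, 0, np.float64(7.15), 1], [-0.0094, -0.0072, 0.0024, 0, 0, np.float64(7.15), 1], [-0.0102, -0.006, 0.0024, 0, 0, np.float64(7.15), 1], [-0.0109, -0.0046, 0.0024, 0, 0, np.float64(7.15), 1], [-0.0114, -0.0032, 0.0024, 0, 0, np.float64(7.15), 1], [-0.0117, -0.0018, 0.0024, 0, 0, np.float64(7.15), 1], [-0.0118, -0.0003, 0.0024, 0, 0, np.float64(7.15), 1], [-0.0118, 0.0011, 0.0024, 0, 0, np.float64(7.15), 1], [-0.0115, 0.0026, 0.0024, 0, 0, np.float64(7.15), 1]
[-0.0111, 0.004, 0.0024, 0, 0, np.float64(7.15), 1], [-0.0105, 0.0054, 0.0024, 0, 0, np.float64(7.15), 1], [-0.0098, 0.0066, 0.0024, 0, 0, np.float64(7.15), 1], [-0.0089, 0.0078, 0.0024, 0, 0, np.float64(7.15), 1], [-0.0078, 0.0088, 0.0024, 0, 0, np.float64(7.15), 1], [-0.0067, 0.0098, 0.0024, 0, 0, np.float64(7.15), 1],
```

View pics/s4.png

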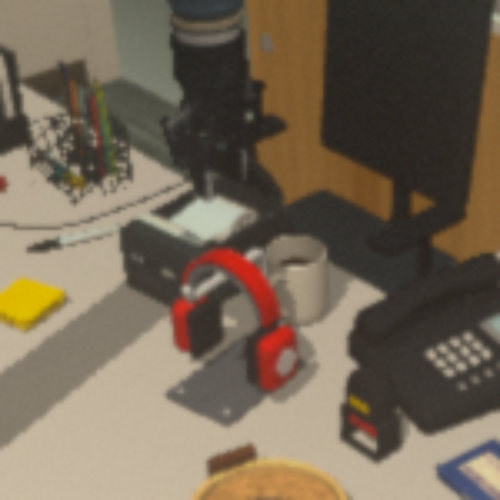

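The ear defenders now hang freely on the bar, with the band at about (235,270) and a cup on each side. Next is the dish's left grip.

drive_tool:
  plan:
    - [-0.007,-0.009,0,0,0,7.2,0.2]
    - [-0.0085,-0.0085,0,0,0,7.2,0.2]
    - [-0.0095,-0.007,0,0,0,7.2,0.2]
    - [-0.01,-0.006,0,0,0,7.2,0.2]
    - [-0.011,-0.0045,0,0,0,7.2,0.2]
    - [-0.0115,-0.003,0,0,0,7.2,0.2]
    - [-0.0115,-0.002,0,0,0,7.2,0.2]
    - [-0.012,0,0,0,0,7.2,0.2]
    - [-0.012,0.001,0,0,0,7.2,0.2]
    - [-0.0115,0.0025,0,0,0,7.2,0.2]

```text
t: 9.5
tcp_pos: [0.5728, 0.13, 0.2716]
tool_rot: [0.968, 0.253, 0.001, 0.0]
force: [-0.1, -0.6, 0.6]
finger_gap: 0.6
gripper_force: 0.0
```

drive_tool:
  plan:
    - [-0.011,0.004,0.01,0,0,7.2,0.2]
    - [-0.0105,0.0055,0.02,0,0,7.2,0.2]
    - [-0.01,0.0065,0.02,0,0,7.2,0.2]
    - [-0.009,0.008,0.03,0,0,7.2,0.2]
    - [-0.008,0.009,0.03,0,0,7.2,0.2]
    - [-0.0065,0.01,0.03,0,0,6.5,0.2]
    - [0,0,0.03,0,0,0,0.2]
    - [0,0,0,0,0,0,0.2]
    - [0,0,0,0,0,0,0.2]

```text
t: 10.4
tcp_pos: [0.5271, 0.0759, 0.1013]
tool_rot: [0.994, -0.113, 0.0, -0.0]
force: [0.4, -0.1, -0.3]
finger_gap: 0.603
gripper_force: 0.0
```

```bash
python3 - <<'E'
from h import *
st=manip.sense(); print(st['tcp_pos'],th(),Ro.from_quat(st['tool_rot']).as_matrix()[:,2].round(3))
rows([.5300,.0762,.038],-102.9,1,.2)
for n in("top","scene"):
    s,im,W=snap(n); w=W.reshape(-1,3);c=im.reshape(-1,3).astype(int)
    b=(abs(w[:,0]-.51)<.06)&(abs(w[:,1]+.007)<.06)&(c[:,2]>c[:,0]+20); print(n,w[b].mean(0))
E
```

```text
[0.52711162 0.07592971 0.1013267 ] -102.93106884873347 [ 0.001 -0.    -1.   ]
[0.0028, -0.0009, 0.0633, 0, 0, np.float64(-0.03), 0.2], 
top [ 0.51086951 -0.00649107  0.03469781]
scene [ 0.50670958 -0.01166598  0.02865073]
```

drive_tool:
  plan:
    - [0.0028,-0.001,0.02,0,0,0,0.2]
    - [0,0,0.02,0,0,0,0.2]
    - [0,0,0.015,0,0,0,0]
    - [0,0,0.006,0,0,0,-0.2]
    - [0,0,0,0,0,0,-0.3]
    - [0,0,0,0,0,0,-0.4]
    - [0,0,0,0,0,0,-0.45]
    - [0,0,0,0,0,0,-0.45]
  newtons: 20

```text
t: 11.3
tcp_pos: [0.53, 0.0763, 0.0407]
tool_rot: [0.994, -0.113, 0.001, -0.0]
force: [0.6, 0.3, 0.7]
finger_gap: 0.271
gripper_force: 0.0
```

```bash
python3 - <<'E'
from h import *
st=manip.sense(); print(st['tcp_pos'],th(),st['force'],st['finger_gap'])
rows([.5300,.0762,.0375],-102.9,1,.2)
s,im,W=snap("scene"); cv2.imwrite("pics/s5.png",cv2.resize(im[150:250,185:285][...,::-1],(600,600),interpolation=cv2.INTER_CUBIC))
E
```

```text
[0.53000701 0.07627774 0.04065291] -102.93808233303916 [0.62783825 0.32031065 0.66803166] 0.271144549024613
[0.0, 0.0001, 0.0032, 0, 0, np.float64(-0.04), 0.2],
```

View pics/s5.png

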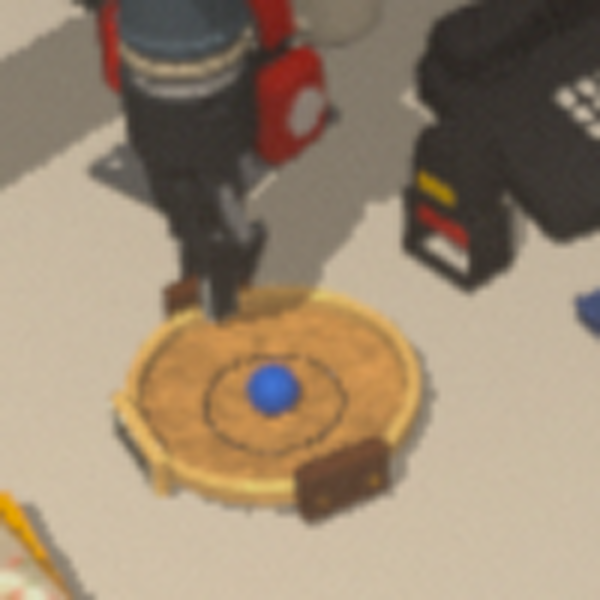

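The fingers straddle the far grip at about (220,290), with one finger inside the dish, and the ball is in the ring at (273,388). I'll lower 3 mm and close gently.

drive_tool:
  plan:
    - [0,0,0.003,0,0,0,-0.48]
    - [0,0,0,0,0,0,-0.52]
    - [0,0,0,0,0,0,-0.56]
    - [0,0,0,0,0,0,-0.6]
    - [0,0,0,0,0,0,-0.63]
    - [0,0,0,0,0,0,-0.66]
    - [0,0,0,0,0,0,-0.69]
    - [0,0,0,0,0,0,-0.72]
    - [0,0,0,0,0,0,-0.8]
    - [0,0,0,0,0,0,-1]
  newtons: 20

```text
t: 12.35
tcp_pos: [0.5294, 0.0764, 0.0369]
tool_rot: [0.994, -0.113, 0.0, -0.0]
force: [-0.5, 1.6, 1.9]
finger_gap: 0.185
gripper_force: 19.8
```

drive_tool:
  plan:
    - [0,0,0,0,0,0,-1]
    - [0,0,0,0,0,0,-1]
    - [0,0,0,0,0,0,-1]
  newtons: 50

```text
t: 12.65
tcp_pos: [0.5295, 0.0764, 0.0371]
tool_rot: [0.994, -0.113, 0.0, -0.0]
force: [-0.3, 2.9, 5.2]
finger_gap: 0.169
gripper_force: 49.2
```

drive_tool:
  plan:
    - [0,0,-0.001,0,0,0,-1]
    - [0,0,-0.002,0,0,0,-1]
    - [0,0,-0.002,0,0,0,-1]
    - [0,0,-0.001,0,0,0,-1]
    - [0,0,0,0,0,0,-1]

```text
t: 13.15
tcp_pos: [0.5294, 0.0762, 0.0427]
tool_rot: [0.994, -0.113, -0.0, 0.0]
force: [-0.2, -0.1, -2.6]
finger_gap: 0.165
gripper_force: 48.8
```

```bash
cat >> h.py <<'E'
from scipy.optimize import least_squares
def dish(c0,z0):
    """ball, rim plane (normal) and centre, around c0 (xy) and underside height z0"""
    for n,dz in(("top",.0017),("scene",-.002)):
        s,im,W=snap(n); W[...,2]-=dz; w=W.reshape(-1,3); c=im.reshape(-1,3).astype(int); r=np.hypot(w[:,0]-c0[0],w[:,1]-c0[1])
        b=(r<.06)&(c[:,2]>c[:,0]+20)&(c[:,2]>70)&(abs(w[:,2]-z0-.025)<.03); B=least_squares(lambda p:np.linalg.norm(w[b]-p,axis=1)-.015,[*c0,z0+.022]).x
        m=(abs(r-.08)<.015)&(abs(w[:,2]-z0-.03)<.02)&(c[:,0]>120)&(c[:,0]-c[:,2]>40); t=w[m]
        f=least_squares(lambda p:np.hypot(t[:,0]-p[0],t[:,1]-p[1])-.081,c0,loss="soft_l1",f_scale=.003).x
        g=(r>.02)&(r<.07)&(abs(w[:,2]-z0-.015)<.015)&~b; q=w[g]; rr=np.hypot(*(q[:,:2]-f).T)
        A=np.c_[q[:,:2]-f,np.ones(len(q)),rr]; k=least_squares(lambda p:A@p-q[:,2],[0,0,z0,.1],loss="soft_l1",f_scale=.002).x
        print(n,"ball",b.sum(),B.round(4),"rim",len(t),f.round(4),"ball-rim mm",((B[:2]-f)*1e3).round(1),"tilt deg xy",np.degrees(k[:2]).round(2),"floor z",k[2].round(4),"cone",k[3].round(3))
E
python3 - <<'E'
from h import *
st=manip.sense(); print(st['tcp_pos'],th(),st['force'],st['ft_torque'],st['finger_gap'],st['gripper_force'])
dish([.5105,-.0075],.005)
E
```

```text
[0.52943006 0.07619576 0.04271364] -102.94739420473516 [-0.21005431 -0.05311733 -2.58440844] [ 0.14505645  0.01259953 -0.05957382] 0.16512005970901786 48.84713530540466
top ball 55 [ 0.5121 -0.0082  0.0264] rim 682 [ 0.5116 -0.0015] ball-rim mm [ 0.5 -6.7] tilt deg xy [-0.28  1.8 ] floor z 0.0108 cone 0.146
scene ball 50 [ 0.5101 -0.0074  0.0275] rim 605 [ 0.5071 -0.012 ] ball-rim mm [3.  4.6] tilt deg xy [-0.45  0.34] floor z 0.0109 cone 0.154
```

drive_tool:
  plan:
    - [0,0,-0.002,0,0,0,-1]
    - [0,0,-0.004,0,0,0,-1]
    - [0,0,-0.006,0,0,0,-1]
    - [0,0,-0.007,0,0,0,-1]
    - [0,0,-0.007,0,0,0,-1]
    - [0,0,-0.006,0,0,0,-1]
    - [0,0,-0.004,0,0,0,-1]
    - [0,0,-0.002,0,0,0,-1]
    - [0,0,0,0,0,0,-1]
    - [0,0,0,0,0,0,-1]

```text
t: 14.25
tcp_pos: [0.5293, 0.0763, 0.0807]
tool_rot: [0.994, -0.113, -0.0, 0.0]
force: [0.1, 0.6, -2.2]
finger_gap: 0.164
gripper_force: 48.9
```

```bash
python3 - <<'E'
from h import *
st=manip.sense(); print(st['tcp_pos'],th(),st['force'],st['ft_torque'],st['finger_gap'],st['gripper_force'])
dish([.5105,-.0075],.043);dish([.5105,-.0075],.043)
E
```

```text
[0.52927546 0.07630544 0.08068635] -102.93846218928056 [ 0.13381467  0.60796952 -2.2081191 ] [ 0.12044835 -0.00140567  0.00906388] 0.16427836866689338 48.917187452316284
top ball 57 [ 0.5127 -0.0081  0.064 ] rim 721 [ 0.5113 -0.0017] ball-rim mm [ 1.4 -6.4] tilt deg xy [0.16 2.09] floor z 0.0488 cone 0.147
scene ball 52 [ 0.5103 -0.0075  0.0648] rim 626 [ 0.5069 -0.0119] ball-rim mm [3.4 4.4] tilt deg xy [-0.37  0.34] floor z 0.0495 cone 0.14
top ball 57 [ 0.5131 -0.0082  0.0646] rim 715 [ 0.5113 -0.0015] ball-rim mm [ 1.8 -6.7] tilt deg xy [0.11 2.21] floor z 0.0488 cone 0.145
scene ball 52 [ 0.5109 -0.0084  0.0645] rim 629 [ 0.5071 -0.0121] ball-rim mm [3.8 3.8] tilt deg xy [-0.22  0.24] floor z 0.0494 cone 0.14
```

The dish is up and level within about 2° and the ball is central. Next I'll lift to scan height, then follow a smooth combined path that moves the dish centre while turning about 102°.

drive_tool:
  plan:
    - [0,0,-0.002,0,0,0,-1]
    - [0,0,-0.004,0,0,0,-1]
    - [0,0,-0.006,0,0,0,-1]
    - [0,0,-0.008,0,0,0,-1]
    - [0,0,-0.01,0,0,0,-1]
    - [0,0,-0.01,0,0,0,-1]
    - [0,0,-0.01,0,0,0,-1]
    - [0,0,-0.008,0,0,0,-1]
    - [0,0,-0.006,0,0,0,-1]
    - [0,0,-0.004,0,0,0,-1]

```text
t: 15.45
tcp_pos: [0.5296, 0.0763, 0.1496]
tool_rot: [0.994, -0.113, 0.0, -0.0]
force: [0.4, 0.5, -1.6]
finger_gap: 0.167
gripper_force: 48.9
```

drive_tool:
  plan:
    - [0,0,-0.002,0,0,0,-1]
    - [0,0,0,0,0,0,-1]
    - [0,0,0,0,0,0,-1]

```text
t: 15.75
tcp_pos: [0.5292, 0.0763, 0.1505]
tool_rot: [0.994, -0.113, -0.0, 0.0]
force: [0.0, 0.4, -1.1]
finger_gap: 0.17
gripper_force: 48.9
```

```bash
cat > plan.py <<'E'
from h import *
st=manip.sense(); p=st["tcp_pos"]; t0=th(); print(p,t0,st['finger_gap'])
dish([.5105,-.0075],.112)
N=50; r=.0863
u=lambda a:np.array([np.cos(np.radians(a)),np.sin(np.radians(a))])
c0=p[:2]+r*u(t0); c1=np.array([.5655,-.162]); t1=-.7
s=np.arange(N+1)/N; k=.2 # trapezoid speed
v=np.minimum(1,np.minimum(s,1-s)/k); S=np.concatenate([[0],np.cumsum((v[1:]+v[:-1])/2)]); S/=S[-1]
for i in range(N):
    a,b=t0+(t1-t0)*S[i],t0+(t1-t0)*S[i+1]
    d=(c0+(c1-c0)*S[i+1]-r*u(b))-(c0+(c1-c0)*S[i]-r*u(a)); h=u(a)
    print([float(round(-d[0]*h[1]+d[1]*h[0],4)),float(round(d@h,4)),0,0,0,float(round(a-b,2)),-1],end=", " if (i+1)%10 else "\n")
E
python3 plan.py
```

```text
[0.52917743 0.07630812 0.15050488] -102.94486414334126 0.17023657144126303
top ball 67 [ 0.5124 -0.0083  0.1345] rim 803 [ 0.5113 -0.0013] ball-rim mm [ 1.1 -7. ] tilt deg xy [-0.02  2.22] floor z 0.1192 cone 0.14
scene ball 58 [ 0.511  -0.0062  0.1351] rim 660 [ 0.507 -0.012] ball-rim mm [4.  5.8] tilt deg xy [-0.61  0.12] floor z 0.1191 cone 0.145
[-0.0001, 0.0002, 0, 0, 0, -0.13, -1], [-0.0002, 0.0005, 0, 0, 0, -0.38, -1], [-0.0004, 0.0009, 0, 0, 0, -0.64, -1], [-0.0006, 0.0012, 0, 0, 0, -0.89, -1], [-0.0008, 0.0016, 0, 0, 0, -1.15, -1], [-0.001, 0.002, 0, 0, 0, -1.41, -1], [-0.0012, 0.0024, 0, 0, 0, -1.66, -1], [-0.0015, 0.0028, 0, 0, 0, -1.92, -1], [-0.0018, 0.0032, 0, 0, 0, -2.17, -1], [-0.0022, 0.0037, 0, 0, 0, -2.43, -1]
[-0.0024, 0.0039, 0, 0, 0, -2.56, -1], [-0.0026, 0.004, 0, 0, 0, -2.56, -1], [-0.0028, 0.004, 0, 0, 0, -2.56, -1], [-0.003, 0.0041, 0, 0, 0, -2.56, -1], [-0.0032, 0.0041, 0, 0, 0, -2.56, -1], [-0.0033, 0.0042, 0, 0, 0, -2.56, -1], [-0.0035, 0.0042, 0, 0, 0, -2.56, -1], [-0.0037, 0.0042, 0, 0, 0, -2.56, -1], [-0.0039, 0.0042, 0, 0, 0, -2.56, -1], [-0.0041, 0.0
[... 485 characters left out ...]
], [-0.0063, 0.0034, 0, 0, 0, -2.56, -1], [-0.0064, 0.0033, 0, 0, 0, -2.56, -1], [-0.0066, 0.0032, 0, 0, 0, -2.56, -1], [-0.0067, 0.003, 0, 0, 0, -2.56, -1], [-0.0068, 0.0029, 0, 0, 0, -2.56, -1], [-0.0069, 0.0028, 0, 0, 0, -2.56, -1], [-0.0071, 0.0026, 0, 0, 0, -2.56, -1], [-0.0072, 0.0025, 0, 0, 0, -2.56, -1]
[-0.0069, 0.0022, 0, 0, 0, -2.43, -1], [-0.0063, 0.0019, 0, 0, 0, -2.17, -1], [-0.0056, 0.0015, 0, 0, 0, -1.92, -1], [-0.0049, 0.0012, 0, 0, 0, -1.66, -1], [-0.0042, 0.001, 0, 0, 0, -1.41, -1], [-0.0034, 0.0008, 0, 0, 0, -1.15, -1], [-0.0027, 0.0006, 0, 0, 0, -0.89, -1], [-0.0019, 0.0004, 0, 0, 0, -0.64, -1], [-0.0012, 0.0002, 0, 0, 0, -0.38, -1], [-0.0004, 0.0001, 0, 0, 0, -0.13, -1]
```

drive_tool:
  plan:
    - [0,0,0,0,0,-0.2,-1]
    - [0,0.0005,0,0,0,-0.4,-1]
    - [-0.0005,0.001,0,0,0,-0.6,-1]
    - [-0.0005,0.001,0,0,0,-0.9,-1]
    - [-0.001,0.0015,0,0,0,-1.1,-1]
    - [-0.001,0.002,0,0,0,-1.4,-1]
    - [-0.001,0.0025,0,0,0,-1.7,-1]
    - [-0.0015,0.003,0,0,0,-1.9,-1]
    - [-0.002,0.003,0,0,0,-2.2,-1]
    - [-0.002,0.0035,0,0,0,-2.4,-1]

```text
t: 16.85
tcp_pos: [0.5175, 0.0594, 0.1508]
tool_rot: [1.0, 0.0, -0.0, 0.0]
force: [-0.4, -0.5, -3.4]
finger_gap: 0.168
gripper_force: 48.9
```

drive_tool:
  plan:
    - [-0.0025,0.004,0,0,0,-2.5,-1]
    - [-0.0025,0.004,0,0,0,-2.6,-1]
    - [-0.003,0.004,0,0,0,-2.6,-1]
    - [-0.003,0.004,0,0,0,-2.5,-1]
    - [-0.003,0.004,0,0,0,-2.6,-1]
    - [-0.0035,0.004,0,0,0,-2.5,-1]
    - [-0.0035,0.0045,0,0,0,-2.6,-1]
    - [-0.0035,0.004,0,0,0,-2.5,-1]
    - [-0.004,0.0045,0,0,0,-2.6,-1]
    - [-0.004,0.004,0,0,0,-2.6,-1]

```text
t: 17.85
tcp_pos: [0.4941, 0.0125, 0.1508]
tool_rot: [0.975, 0.222, -0.0, -0.0]
force: [0.4, -0.4, -1.8]
finger_gap: 0.165
gripper_force: 48.9
```

drive_tool:
  plan:
    - [-0.004,0.004,0,0,0,-2.6,-1]
    - [-0.0045,0.004,0,0,0,-2.5,-1]
    - [-0.0045,0.004,0,0,0,-2.6,-1]
    - [-0.005,0.004,0,0,0,-2.5,-1]
    - [-0.005,0.004,0,0,0,-2.6,-1]
    - [-0.005,0.004,0,0,0,-2.6,-1]
    - [-0.0055,0.004,0,0,0,-2.5,-1]
    - [-0.0055,0.004,0,0,0,-2.6,-1]
    - [-0.0055,0.0035,0,0,0,-2.5,-1]
    - [-0.006,0.0035,0,0,0,-2.6,-1]

```text
t: 18.85
tcp_pos: [0.4775, -0.0492, 0.1509]
tool_rot: [0.902, 0.432, -0.0, -0.0]
force: [-0.2, -0.0, -1.5]
finger_gap: 0.167
gripper_force: 48.9
```

drive_tool:
  plan:
    - [-0.006,0.0035,0,0,0,-2.6,-1]
    - [-0.006,0.0035,0,0,0,-2.5,-1]
    - [-0.0065,0.0035,0,0,0,-2.6,-1]
    - [-0.0065,0.0035,0,0,0,-2.5,-1]
    - [-0.0065,0.003,0,0,0,-2.6,-1]
    - [-0.0065,0.003,0,0,0,-2.6,-1]
    - [-0.007,0.003,0,0,0,-2.5,-1]
    - [-0.007,0.003,0,0,0,-2.6,-1]
    - [-0.007,0.0025,0,0,0,-2.5,-1]
    - [-0.007,0.0025,0,0,0,-2.6,-1]

```text
t: 19.85
tcp_pos: [0.4748, -0.1221, 0.1508]
tool_rot: [0.784, 0.621, -0.0, -0.0]
force: [-0.5, 0.4, -1.4]
finger_gap: 0.171
gripper_force: 48.9
```

drive_tool:
  plan:
    - [-0.007,0.002,0,0,0,-2.4,-1]
    - [-0.006,0.002,0,0,0,-2.2,-1]
    - [-0.0055,0.0015,0,0,0,-1.9,-1]
    - [-0.005,0.001,0,0,0,-1.7,-1]
    - [-0.004,0.001,0,0,0,-1.4,-1]
    - [-0.0035,0.001,0,0,0,-1.1,-1]
    - [-0.0025,0.0005,0,0,0,-0.9,-1]
    - [-0.002,0.0005,0,0,0,-0.6,-1]
    - [-0.001,0,0,0,0,-0.4,-1]
    - [-0.0005,0,0,0,0,-0.2,-1]

```text
t: 20.85
tcp_pos: [0.4796, -0.1598, 0.1508]
tool_rot: [0.71, 0.704, -0.0, -0.0]
force: [0.4, -0.6, -0.6]
finger_gap: 0.172
gripper_force: 48.9
```

```bash
python3 - <<'E'
from h import *
st=manip.sense(); print(st['tcp_pos'],th(),st['finger_gap'],Ro.from_quat(st['tool_rot']).as_matrix()[:,2].round(3))
rows([.4795,-.161,.1515],-.7,1,-1)
dish([.5655,-.162],.112); dish([.5655,-.162],.112)
s,im,W=snap("scene"); cv2.imwrite("pics/s6.png",cv2.resize(im[160:310,210:370][...,::-1],(640,600),interpolation=cv2.INTER_CUBIC))
# grips & scanner head again
for n,dz in(("top",.0017),("scene",-.002)):
    s,im,W=snap(n); w=W.reshape(-1,3); c=im.reshape(-1,3).astype(int); x,y,z=w.T
    for lo,hi in((.60,.70),): 
        q=w[(x>lo)&(x<hi)&(y>-.25)&(y<-.08)&(z>.15)&(z<.17)]; print(n,"far grip",len(q),q.mean(0).round(4),cv2.minAreaRect(q[:,:2].astype(np.float32)))
    q=w[(x>.52)&(x<.61)&(y>-.46)&(y<-.3)&(z>.14)&(z<.18)]; print(" head",q.min(0).round(3),q.max(0).round(3))
    if n=="scene":
        q=w[(x>.5)&(x<.62)&(y>-.27)&(y<-.23)&(z>.1)]; print(" label side",len(q),q.min(0),q.max(0))
E
```

```text
[ 0.47957444 -0.15975092  0.1507989 ] -0.5176943663463701 0.1718125586052258 [-0.  0. -1.]
[-0.0012, -0.0001, -0.0007, 0, 0, np.float64(0.18), -1], 
top ball 0 [ 0.5655 -0.162   0.134 ] rim 816 [ 0.5595 -0.1623] ball-rim mm [6.  0.3] tilt deg xy [-1.84 -0.1 ] floor z 0.119 cone 0.14
scene ball 63 [ 0.5643 -0.1608  0.135 ] rim 489 [ 0.5599 -0.1631] ball-rim mm [4.4 2.3] tilt deg xy [-1.78 -0.57] floor z 0.1199 cone 0.138
top ball 0 [ 0.5655 -0.162   0.134 ] rim 804 [ 0.5595 -0.1623] ball-rim mm [6.  0.3] tilt deg xy [-1.85 -0.24] floor z 0.119 cone 0.14
scene ball 63 [ 0.564  -0.1612  0.1342] rim 486 [ 0.5596 -0.1627] ball-rim mm [4.5 1.5] tilt deg xy [-1.89 -0.27] floor z 0.1197 cone 0.147
top far grip 92 [ 0.6518 -0.1605  0.1564] ((0.6515279412269592, -0.1605812907218933), (0.014741390943527222, 0.05259709060192108), 0.3196928799152374)
 head [ 0.549 -0.432  0.14 ] [ 0.582 -0.329  0.169]
scene far grip 50 [ 0.6477 -0.1639  0.1533] ((0.6492080688476562, -0.16286560893058777), (0.05092509835958481, 0.014278354123234749), 86.49551391601562)
 head [ 0.544 -0.435  0.14 ] [ 0.579 -0.328  0.163]
 label side 191 [ 0.51334609 -0.25063182  0.11933353] [ 0.60740126 -0.23005692  0.14759254]
```

View pics/s6.png

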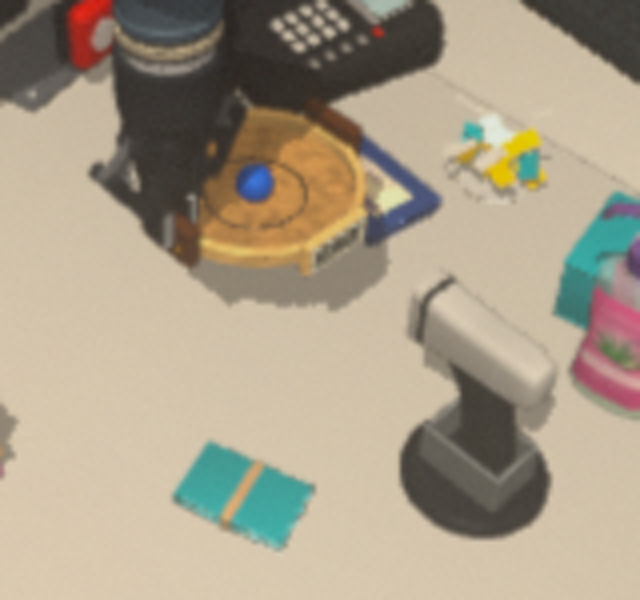

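The barcode at about (337,245) faces the scanner window at about (420,310), and the ball at (255,183) sits in the ring. The measured label gap is about 80 mm and the tilt is under 2°. I'll let it settle, check once and hand in.

drive_tool:
  plan:
    - [-0.001,0,-0.0005,0,0,0,-1]
    - [0,0,0,0,0,0,-1]
    - [0,0,0,0,0,0,-1]
    - [0,0,0,0,0,0,-1]
    - [0,0,0,0,0,0,-1]
    - [0,0,0,0,0,0,-1]
    - [0,0,0,0,0,0,-1]
    - [0,0,0,0,0,0,-1]

```text
t: 22.0
tcp_pos: [0.4797, -0.1607, 0.1513]
tool_rot: [0.71, 0.704, -0.0, -0.0]
force: [-0.2, 0.2, -1.7]
finger_gap: 0.168
gripper_force: 48.9
```

```bash
python3 - <<'E'
from h import *
dish([.5655,-.162],.112)
s,im,W=snap("scene"); w=W.reshape(-1,3);c=im.reshape(-1,3).astype(int)
m=(c[:,0]>90)&(c[:,1]<70)&(c[:,2]<70)&(abs(w[:,0]-.65)<.09)&(abs(w[:,1]-.22)<.13); t=w[m]; print("ear",t[t[:,2]>.165].mean(0).round(3),t.max(0).round(3))
d=w[(abs(w[:,0]-.5635)<.09)&(abs(w[:,1]+.39)<.09)&(w[:,2]>.006)&(w[:,2]<.02)&(c.max(1)<75)]; print("scanner base",len(d),cv2.minAreaRect(d[:,:2].astype(np.float32))[:2])
E
```

```text
top ball 0 [ 0.5655 -0.162   0.134 ] rim 803 [ 0.5597 -0.1628] ball-rim mm [5.8 0.8] tilt deg xy [-2.09 -0.29] floor z 0.1196 cone 0.144
scene ball 62 [ 0.5641 -0.1615  0.1354] rim 499 [ 0.5599 -0.1639] ball-rim mm [4.3 2.4] tilt deg xy [-1.78 -0.3 ] floor z 0.1204 cone 0.141
ear [0.642 0.218 0.171] [0.686 0.294 0.175]
scanner base 192 ((0.5551503896713257, -0.39706841111183167), (0.07501623034477234, 0.09744937717914581))
```

Everything is consistent: the scanner base is at y ≈ -0.396, which puts the window at about -0.332. The ear defenders are still hanging and the ball is central. Handing in.

```bash
python3 -c "
from station import manip
print(manip.sign_off())"
```

```text
the job is handed in; nothing more can be done
None
```

I handed the job in at about 22 s: the ear defenders hang free on the bar, and the dish is held still and level within about 2°, ball in the middle, with its barcode squarely facing the scanner window at about 80 mm; the hand-in gave no verdict.

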